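Square a sawn meteorite block in the trim-saw carriage and hold it for the cut

TASK

Get the meteorite block ready for trimming on the bench saw: the paint marker is still standing on the saw's carriage, so stand it in the steel cup first and let go of it, then set the block on the carriage with its rough crusted end towards the blade and push it firmly into the corner, one long sawn side flush against the back fence and the sawn end against the end stop. Finish while still holding the block pressed against both fences, ready for the cut: do not let go. Touch neither the blade nor its hood, keep the cup standing, and leave the other things on the bench where they are.

Things in the scene. Friction and masses are not known exactly. Their poses are not given: they have to be found in the camera images.
- block_center (a point): Centre (half-way up) of the loose sawn stone block on the bench: grey sawn faces, one black rough end, thin white line near that end. 48 mm wide (x), 92 long (y), 46 high (z), about 0.5 kg. The flat sawn end is its +y end, the rough tapering crusted end (last 20 mm) its -y end. The long sides, x = +-24 mm, are parallel flats, good to grip.
- block: The same block; origin under its centre on its underside, same axes.
- block_crust (a point): Tip of the block's crusted end, half-way up (46 mm to -y of block_center).
- marker_center (a point): Centre (half-way up) of the paint marker: a round aluminium pen 22 mm in diameter and 135 mm long with a black cap at its upper end, 35 g, standing upright and loose on the carriage deck where the block has to go. z points along it to the cap.
- marker: The same marker; origin at the centre of its flat foot.
- cup: The steel holder cup, loose and empty on the bench: round, 56 mm outside, 50 mm inside, 80 mm high, floor 5 mm thick, 0.35 kg; origin at the centre of its underside, z up. A marker standing in it sticks out 60 mm above the rim and may lean on it. Cup and block stand on the robot's left of the saw, either one the nearer.
- corner (a point): Inner corner on the saw's locked carriage, where the deck's top (aluminium, 170 mm above the bench), back fence and end stop meet. Saw axes: x points at the back fence (away from the robot), y at the end stop (robot's left), z up. A seated block's centre lies 24 mm to -x, 46 to -y, 23 above. The deck reaches 90 mm to -x, 70 to -y: the crusted end overhangs it, towards the blade.
- back_fence: Back fence, a steel bar 18 mm high above the deck, 14 mm thick and 128 mm long (65 mm to -y and 63 mm to +y of its origin); origin at the foot of its contact face, which looks to -x; axes of the saw. Fixed, ground metal like the deck and the end stop: the block slides on them with a friction of about 0.35.
- end_stop: End stop, a steel bar 18 mm high above the deck, 12 mm thick, 62 mm long, square to the back fence; fixed. Origin at the foot of its contact face, which looks to -y; axes of the saw. A clamp screw 15 mm high stands 28 mm behind its face; a push knob 50 mm high on the deck 75 mm to -x and 50 mm to +y of the corner.
- saw: The bench trim saw: grey tank with aluminium table 412 mm by 292 mm, 160 mm above the bench, motor on its -y side. Origin at the centre of its underside; x away from the robot, y to the left. The corner lies at x = -75 mm, y = 50 mm, z = 170 mm.
- blade: The standing saw blade, 210 mm in diameter, upright along the saw's x, with a clear hood 30 mm wide over it, up to 75 mm above the table. Origin at the blade's centre, 145 mm to +x and 74 mm to -y of the corner; its nearest edge above the table lies 45 mm to +x of the corner.
- slice: A thin irregular stone slice lying flat, 70 mm by 67 mm by 10 mm: leave alone.
- stone: A natural dark stone about 95 mm by 75 mm by 65 mm: leave alone.
- loupe: A small black hand lens, 38 mm across and 16 mm high, with a steel cover beside it: leave alone.
- jar: A glass jar with a white lid, 60 mm across and 75 mm high: leave alone.
- brush: A wooden brush 170 mm long, lying: leave alone.
- spanner: A steel spanner 160 mm long, lying: leave alone.
There are look-alikes about, which are no part of the job. What is shaped like the block but green or turquoise is not meant.

How it is judged:
On the way, in this order (a step that is already met when the one before it is completed fails the run):
1. the marker stands in the cup, released (horizontal distance between marker_center and cup below 0.03 m and angle between marker_center's own z axis and vertical below 0.5 rad and z of marker_center in the frame of cup below 0.085 m and angle between cup's own z axis and vertical below 0.15 rad and height (world z) of cup below 0.01 m and contact force between the fingers and marker below 0.05 N and linear speed of marker below 0.03 m/s), for 0.2 s.
2. the block is pressed into the corner against both fences (x of block_center in the frame of corner between -0.0275 and -0.0205 m and y of block_center in the frame of corner between -0.0495 and -0.0425 m and z of block_center in the frame of corner between 0.019 and 0.027 m and angle between the y axis of block_center and the y axis of corner, either way round below 0.04 rad and angle between block_center's own z axis and vertical below 0.05 rad and y of block_crust in the frame of corner below -0.05 m and contact force between block and back_fence above 1.5 N and contact force between block and end_stop above 1.5 N and contact force between the fingers and block above 1.5 N and linear speed of block below 0.01 m/s), for 0.3 s.
At the end, for the whole second after the job is handed in: Marker released, in the upright cup, leaning under 0.5 rad. Block flat on the deck, crusted end to the blade, within 3.5 mm of its seat, square within 0.04 rad, at rest, pressing over 1.5 N on the back fence and on the end stop at once, the fingers still on it with over 1.5 N (all of step 1 and all of step 2); the arm keeps its last pose, push and grip.
It fails at once if the blade or its hood is struck (contact force between anything else and blade above 2 N).
It fails at once if the cup is knocked over (angle between cup's own z axis and vertical above 0.6 rad).
It fails at once if another thing on the bench is moved by more than 30 mm (distance of any of slice, stone, loupe, jar, brush, spanner from where it was at the start of the episode above 0.03 m).
It also fails if it takes over 72 s, if anything falls off the work surface, if the arm or the gripper's body presses on something with over 40 N, if the wrist force passes 120 N, or if a joint passes its speed limit or range.

ROBOT

A 6-joint arm with a two-finger parallel gripper is mounted at the origin on the work surface. World frame = base frame: x ahead of the robot, y to its left, z up, the work surface at z = 0. Lengths are in m, angles in rad, forces in N, time in s.
With the tool pointing down it reaches from about 0.375 to 0.9 m from the base axis. Payload 3.1 kg.
Tool frame: the origin (TCP) lies between the finger pads; the fingertips stand 11 mm ahead of it and the grasp point (between the pads) lies 8 mm behind it; z points along the fingers, y is the direction in which the jaws open and shut (so a half turn about z gives the same grasp; the last joint's range is limited). The gripper opens to 85 mm and grips with 20 to 120 N. Pads are 22 mm wide; open, the fingers measure 114 mm over their backs; the gripper's body (76 mm by 85 mm) begins 54 mm behind the grasp point. The pads swing forward as they close: fully open they stand 13 mm farther back than shut.
Start: joints at [-0.178, 0.527, 1.433, -0, 1.181, -0.178], TCP at [0.625, 0, 0.242] pointing down, gripper open.
Joint ranges: [-3.08, 3.08], [-0.75, 2.2], [0.22, 2.44], [-1.43, 4.57], [0, 2.65], [-2.85, 2.85]. Speed limits (rad/s): [2.79, 2.79, 3.14, 3.14, 3.14, 3.14].

INTERFACE

Orientations are given as a unit quaternion [x, y, z, w].
In Python, from station import manip gives the robot as it stands. The module is installed in compiled form; this text tells all that it offers.
- The arm moves only by the tool arm_command, never from a script. Its argument "rows" is a list of rows, each a list of 3 entries, a list of its own where there are three numbers: the shift along the world's x, y, z in mm, then the turn about the world's z in rad, then the closure, from -1 (fully open) to 1 (shut), so that 0 is half open. A call has 1 to 12 rows; each row shifts and turns the commanded pose from where the row before left it; what a row does not reach is not made up. A row lasts 1/8 s, in which the tool goes at most 62.5 mm and 10.7 degrees, less where a joint would pass 70% of its speed; a pose out of reach is approached as far as the arm can. A call with a gripper value outside its range is refused whole. The fingers move at their own pace and stop on an object; "squeeze" is the grip in N (left out, the last holds). Time passes only in rows, so rows that do not move let the fingers close. It gives the time, the measured TCP pose, the force and the opening at its end, in the units of the state.
- manip.sense(): the state, without advancing time (a new reading comes with each control period).
- manip.snapshot(name): name is "scene" or "side" or "wrist"; returns the picture (420x560x3 uint8, blue, green, red); there is no depth.
- manip.get_calibration(name): a dict with "fovy" (degrees; the focal length in pixels is half the picture's height over the tangent of half this angle, whatever the lens; pixels are square), "cx", "cy" (the principal point, pixels), "R" (3x3) and "t" (3): a world point X has camera coordinates R X + t. Camera axes: x right, y down, z forward; pixel columns grow to the right and rows downward; lengths in m; the calibration is good to about 2 mm. A picture is of the moment at which its call begins: read the wrist's pose just before it. get_calibration takes no time and is no camera call; for the wrist camera it gives the pose at the moment of the call.
- manip.sign_off(): hands the job in, once; it reports no verdict.
The state is a dict: "t": time; "q": joint angles; "qd": joint speeds; "tau": joint torques, N m; "tcp_pos": TCP position; "tool_rot": TCP orientation; "force": force on the tool from outside, world axes, zero at the start; "ft_torque": the same for the moment, N m; "finger_gap": opening from 0.0 (shut) to 1.0 (fully open).
Only numpy, scipy, OpenCV 4.12 (cv2) and the standard library are available. Lean on these libraries where they do the work, as an engineer would, in place of code of your own. Each camera call takes 0.05 s, during which the arm holds its last target.

## Working session

There is one attempt and no reset: what is moved stays moved. The work goes in short steps, Python scripts to look and compute and a tool call to move; the robot and the scene stay as the last step left them, time stands still between calls to the robot, and variables do not carry over. Pictures are saved under pics/ and viewed, and the job is handed in when it is done.

Besides the shell and the picture viewer there is one more tool, called in YAML: its name, and indented under it one key for each argument. arm_command: Moves the arm, as the interface text tells. Its arguments: {"type":"object","properties":{"rows":{"type":"array","items":{"type":"array"}},"squeeze":{"type":"number"}},"required":["rows"]}

```bash
mkdir -p pics; python3 - <<'E'
from station import manip
import cv2, numpy as np
s=manip.sense(); print({k:np.round(v,4).tolist() for k,v in s.items()})
for n in ["scene","side","wrist"]:
    c=manip.get_calibration(n); print(n,c)
    im=manip.snapshot(n); cv2.imwrite(f"pics/{n}0.png",im)
E
```

```text
{'t': 0.0, 'q': [-0.1785, 0.5285, 1.4339, 0.0, 1.1814, -0.1785], 'qd': [-0.001, 0.0017, -0.0013, 0.001, -0.0008, -0.0011], 'tau': [0.0003, -44.2344, -17.8025, -0.0002, 0.0084, 0.0], 'tcp_pos': [0.6243, 0.0002, 0.2413], 'tool_rot': [0.7071, 0.7071, -0.0006, -0.0009], 'force': [0.6484, -0.1021, 0.413], 'ft_torque': [-0.0413, -0.0084, 0.0484], 'finger_gap': 0.9984}
scene {'fovy': 56.576020725579774, 'cx': 281.88600460413505, 'cy': 209.72488945968843, 'R': array([[-0.81828749,  0.57461233, -0.01504145],
       [ 0.48019243,  0.6689757 , -0.56735063],
       [-0.3159443 , -0.47147871, -0.82333895]]), 't': array([ 0.37923688, -0.20473031,  1.24816797])}
side {'fovy': 53.50612864110496, 'cx': 284.91866877736123, 'cy': 205.90106469580843, 'R': array([[ 0.98376542, -0.17890081,  0.01414526],
       [-0.12193279, -0.72416922, -0.6787572 ],
       [ 0.13167377,  0.66601309, -0.73422652]]), 't': array([-0.50085479,  0.22901813,  1.30690813])}
wrist {'fovy': 65.65842244404493, 'cx': 279.62215743029697, 'cy': 211.05549848096402, 'R': array([[ 9.99998421e-01,  7.46327383e-04, -1.61277180e-03],
       [ 1.19709383e-03, -9.53638885e-01,  3.00950901e-01],
       [-1.31339400e-03, -3.00952356e-01, -9.53638272e-01]]), 't': array([-0.62614918, -0.03976565,  0.37986592])}
```

View pics/scene0.png

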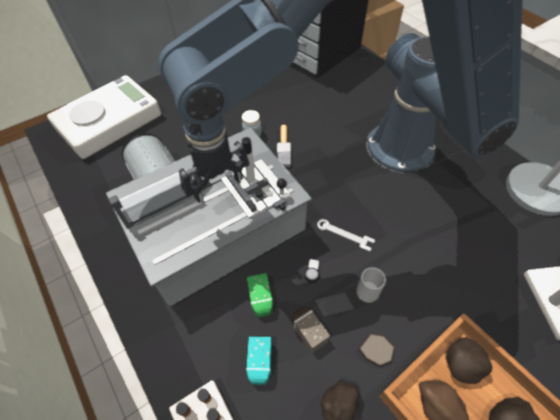

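View pics/side0.png

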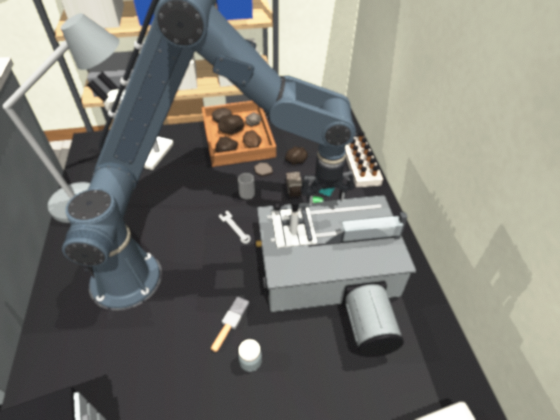

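View pics/wrist0.png

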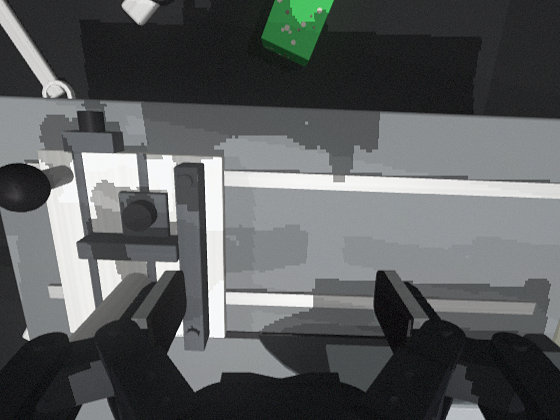

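Candidates for the block are the green one at scene (260,293), the turquoise one at (258,358), the grey-brown one at (312,328), the dark stone at (340,400), the slice at (377,349), and the stones in the tray at (470,360). By its description it is the grey one at (312,328). The cup is at (371,285). The marker stands on the carriage near (250,170), beside the gripper. I'll check with close crops.

```bash
cat > h.py <<'E'
import cv2, numpy as np
def cam(c):
    f=210/np.tan(np.radians(c['fovy'])/2); return f,c['cx'],c['cy'],np.array(c['R']),np.array(c['t'])
def ray(c,u,v):
    f,cx,cy,R,t=cam(c); return -R.T@t, R.T@np.array([(u-cx)/f,(v-cy)/f,1.])
def onz(c,u,v,z):
    o,d=ray(c,u,v); return o+d*(z-o[2])/d[2]
def tri(*obs):
    A=np.zeros((3,3));b=np.zeros(3);L=[]
    for c,u,v in obs:
        o,d=ray(c,u,v); d=d/np.linalg.norm(d); P=np.eye(3)-np.outer(d,d); A+=P;b+=P@o;L.append((o,P))
    X=np.linalg.solve(A,b); return X,[float(np.linalg.norm(P@(X-o))) for o,P in L]
def proj(c,X):
    f,cx,cy,R,t=cam(c); p=R@np.array(X)+t; return np.array([cx+f*p[0]/p[2],cy+f*p[1]/p[2]])
E
python3 - <<'E'
from h import *
from station import manip
s=cv2.imread('pics/scene0.png'); d=cv2.imread('pics/side0.png')
a=cv2.resize(s[250:390,230:420],None,fx=2,fy=4*.5*1,interpolation=cv2.INTER_CUBIC)
a=cv2.resize(s[255:365,270:410],(400,314),interpolation=cv2.INTER_CUBIC)
b=cv2.resize(d[140:250,230:370],(400,314),interpolation=cv2.INTER_CUBIC)
e=cv2.resize(s[110:220,200:340],(400,314-28),interpolation=cv2.INTER_CUBIC)
e=cv2.copyMakeBorder(e,0,28,0,0,cv2.BORDER_CONSTANT)
cv2.imwrite('pics/crop0.png',np.vstack([np.hstack([a,b])[:300],np.hstack([e,e*0])[:300]]))
cs=manip.get_calibration('scene');cd=manip.get_calibration('side')
print('cup scene/side top z.08',onz(cs,372,275,.08),onz(cd,246,180,.08))
print('block top',onz(cs,311,320,.046),onz(cd,294,176,.046))
E
```

```text
cup scene/side top z.08 [0.41732315 0.30145946 0.08      ] [0.41972527 0.29963959 0.08      ]
block top [0.58952325 0.29560916 0.046     ] [0.60278149 0.32730378 0.046     ]
```

View pics/crop0.png

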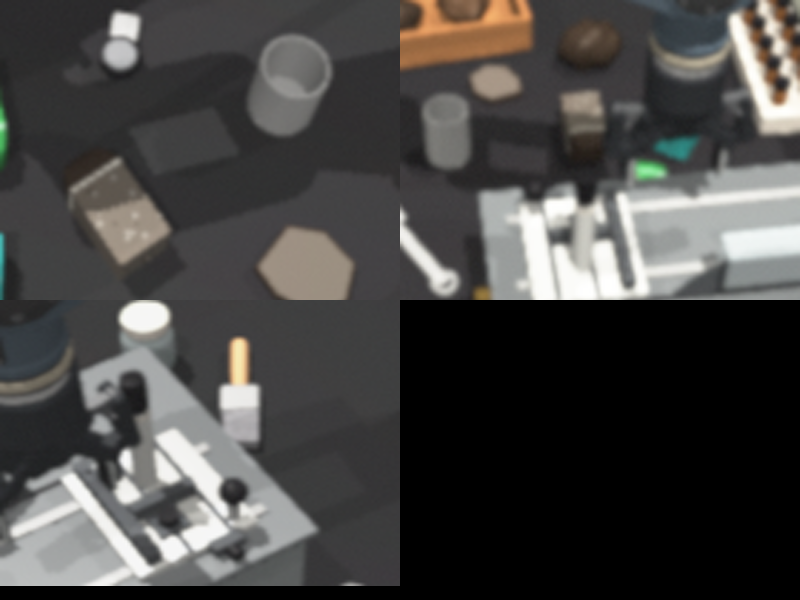

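The crop confirms it: a grey sawn block with a black end and a white line, with the crust facing the saw. Next I raise the arm clear and measure with the wrist camera.

```bash
python3 - <<'E'
from h import *
from station import manip
cs=manip.get_calibration('scene');cd=manip.get_calibration('side')
print('cap',tri((cs,246.5,140),(cd,295,203)))
print('foot',tri((cs,251.8,181),(cd,293,234)))
print('wrist foot?',manip.sense()['t'])
E
```

```text
cap (array([ 0.52376671, -0.04280399,  0.30084712]), [0.0009613077095193069, 0.0009613077095193525])
foot (array([ 0.52411429, -0.03891159,  0.16242324]), [0.00013653719110902284, 0.0001365371911089936])
wrist foot? 0.15
```

arm_command:
  rows:
    - [[0, 0, 40], 0, -1]
    - [[0, 0, 50], 0, -1]
    - [[0, 0, 50], 0, -1]
    - [[-20, 10, 30], 0, -1]
    - [[-20, 10, 0], 0, -1]
    - [[0, 0, 0], 0, -1]

```text
t: 0.9
tcp_pos: [0.5839, 0.0207, 0.4128]
tool_rot: [0.707, 0.707, 0.0, -0.0]
force: [-0.2, 0.2, 0.1]
finger_gap: 0.999
```

```bash
python3 - <<'E'
from h import *
from station import manip
import pickle
s=manip.sense(); print(s['t'],s['tcp_pos'],s['qd'])
c=manip.get_calibration('wrist'); im=manip.snapshot('wrist'); cv2.imwrite('pics/w1.png',im); pickle.dump(c,open('w1.pkl','wb'))
sc=manip.snapshot('scene'); cv2.imwrite('pics/scene1.png',sc)
E
```

```text
0.9 [0.58390127 0.02067102 0.41275825] [-0.01232512  0.03975059 -0.02319048 -0.00926525 -0.01952697 -0.00019332]
```

View pics/w1.png

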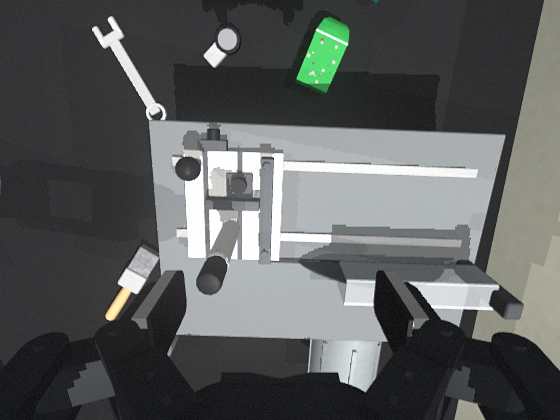

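```bash
python3 - <<'E'
import cv2
im=cv2.imread('pics/w1.png'); cv2.imwrite('pics/w1c.png',cv2.resize(im[120:310,150:300],None,fx=4,fy=3.15789,interpolation=cv2.INTER_CUBIC)if 0 else cv2.resize(im[115:305,140:300],None,fx=3.15,fy=3.15,interpolation=cv2.INTER_CUBIC))
E
```

```text
(no output)
```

View pics/w1c.png

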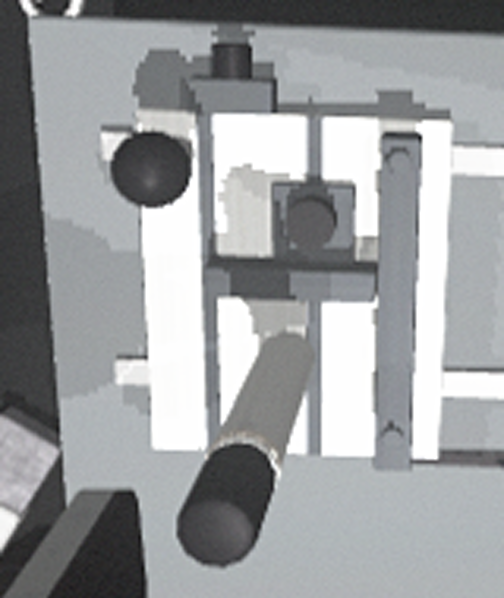

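```bash
python3 - <<'E'
import cv2
im=cv2.imread('pics/wrist0.png'); cv2.imwrite('pics/w0c.png',cv2.resize(im[155:355,60:240],None,fx=3,fy=3,interpolation=cv2.INTER_CUBIC))
E
```

```text
(no output)
```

View pics/w0c.png

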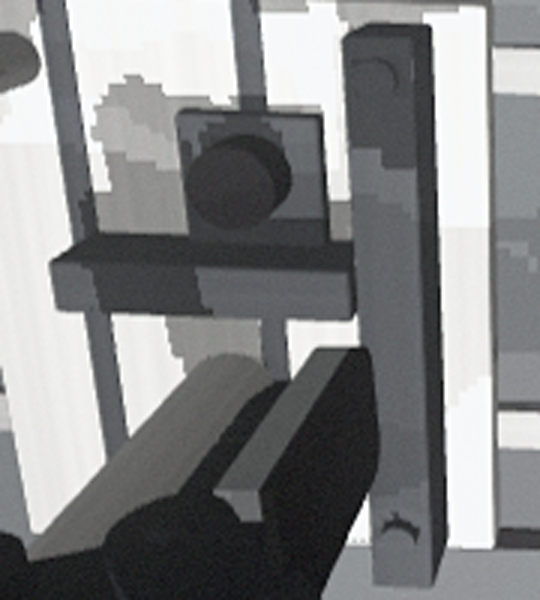

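```bash
python3 - <<'E'
from h import *
import pickle
c0={'fovy': 65.65842244404493, 'cx': 279.62215743029697, 'cy': 211.05549848096402,'R': np.array([[ 9.99998421e-01,  7.46327383e-04, -1.61277180e-03],[ 1.19709383e-03, -9.53638885e-01,  3.00950901e-01],[-1.31339400e-03, -3.00952356e-01, -9.53638272e-01]]), 't': np.array([-0.62614918, -0.03976565,  0.37986592])}
pickle.dump(c0,open('w0.pkl','wb'))
c1=pickle.load(open('w1.pkl','rb'))
W1=lambda x,y:(140+x/3.15,115+y/3.15); W0=lambda x,y:(60+x/3,155+y/3)
pts={'corner':((360,318),(379.5,300)),'fTL':((345,38),(384,135)),'fBL':((374,584),(375,468)),'fBR':((433,588),(411,468)),'esL':((57,308),(217,297)),'esBack':((355,270),(379,270))}
for k,(a,b) in pts.items():
    X,r=tri((c0,*W0(*a)),(c1,*W1(*b)))
    print(k,X.round(4),np.round(r,4),'z.188:',onz(c0,*W0(*a),.188).round(4),onz(c1,*W1(*b),.188).round(4))
print('cap top z.305',onz(c1,*W1(218,527),.305))
print('foot W1 end',onz(c1,*W1(289,345),.17))
for p in [(150,121),(504,133),(163,335)]: print('table',onz(c1,*p,.16))
E
```

```text
corner [ 0.5643 -0.0139  0.1892] [0. 0.] z.188: [ 0.564  -0.0145  0.188 ] [ 0.5642 -0.0142  0.188 ]
fTL [0.5669 0.0453 0.1894] [0.0006 0.0006] z.188: [0.5665 0.0444 0.188 ] [0.5668 0.0457 0.188 ]
fBL [ 0.5614 -0.0814  0.1887] [0.0001 0.0001] z.188: [ 0.561  -0.0819  0.188 ] [ 0.5614 -0.0819  0.188 ]
fBR [ 0.5754 -0.0803  0.1911] [0. 0.] z.188: [ 0.5745 -0.083   0.188 ] [ 0.5753 -0.0819  0.188 ]
esL [ 0.5066 -0.0096  0.1959] [0.0011 0.0011] z.188: [ 0.501  -0.0123  0.188 ] [ 0.5051 -0.0132  0.188 ]
esBack [ 0.5645 -0.0026  0.1899] [0.0002 0.0002] z.188: [ 0.5639 -0.0036  0.188 ] [ 0.5642 -0.0029  0.188 ]
cap top z.305 [ 0.52783851 -0.04025525  0.305     ]
foot W1 end [ 0.52772975 -0.03823213  0.17      ]
table [0.43840105 0.08332676 0.16      ]
table [0.84457026 0.07067055 0.16      ]
table [ 0.42233266 -0.20731933  0.16      ]
```

arm_command:
  rows:
    - [[-28, -31, 0], 0, -1]
    - [[-29, -31, -20], 0, -1]
    - [[0, 0, -40], 0, -1]
    - [[0, 0, 0], 0, -1]
  squeeze: 30

```text
t: 1.5
tcp_pos: [0.5264, -0.0423, 0.349]
tool_rot: [0.708, 0.707, -0.002, -0.004]
force: [0.3, 0.7, 0.7]
finger_gap: 0.999
```

```bash
python3 - <<'E'
from h import *
from station import manip
import pickle
s=manip.sense(); print(s['t'],s['tcp_pos'])
c=manip.get_calibration('wrist'); im=manip.snapshot('wrist'); cv2.imwrite('pics/w2.png',im); pickle.dump(c,open('w2.pkl','wb'))
E
```

```text
1.5 [ 0.52639554 -0.04233044  0.34897139]
```

View pics/w2.png

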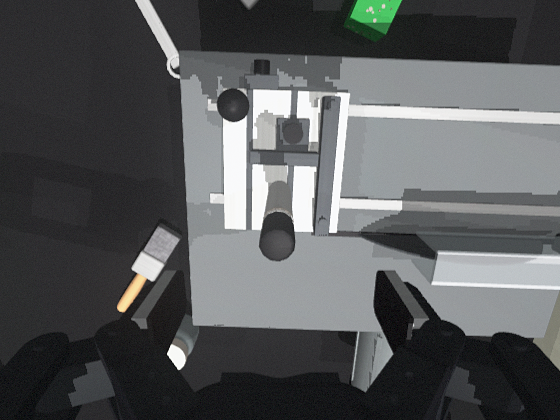

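```bash
python3 - <<'E'
from h import *
import pickle
c1=pickle.load(open('w1.pkl','rb'));c2=pickle.load(open('w2.pkl','rb'))
print(onz(c2,277,241,.305),tri((c1,209.2,282.3),(c2,277,241)))
E
```

```text
[ 0.52670622 -0.039303    0.305     ] (array([ 0.52703641, -0.0407481 ,  0.30301174]), [0.0006758242128778456, 0.0006758242128778703])
```

Marker top is at (0.527, -0.040, 0.304), which matches the expected 0.305. I go down to TCP z of about 0.270 and grip.

arm_command:
  rows:
    - [[0, 2, -30], 0, -1]
    - [[0, 0, -30], 0, -1]
    - [[0, 0, -19], 0, -1]
    - [[0, 0, 0], 0, -0.3]
    - [[0, 0, 0], 0, 0.3]
    - [[0, 0, 0], 0, 0.8]
    - [[0, 0, 0], 0, 1]
    - [[0, 0, 0], 0, 1]
  squeeze: 30

```text
t: 2.55
tcp_pos: [0.5283, -0.0401, 0.2739]
tool_rot: [0.707, 0.707, 0.0, 0.001]
force: [0.2, 0.5, 1.9]
finger_gap: 0.252
```

arm_command:
  rows:
    - [[0, 0, 0], 0, 1]
    - [[0, 0, 20], 0, 1]
    - [[0, 0, 50], 0, 1]
    - [[0, 0, 40], 0, 1]
    - [[0, 0, 0], 0, 1]

```text
t: 3.18
tcp_pos: [0.5296, -0.0404, 0.3868]
tool_rot: [0.707, 0.707, 0.002, 0.003]
force: [-0.7, -0.7, -0.5]
finger_gap: 0.247
```

```bash
python3 - <<'E'
from h import *
from station import manip
import pickle
s=manip.sense(); print(s['t'],s['tcp_pos'],s['finger_gap'])
im=manip.snapshot('wrist'); a=manip.snapshot('side');b=manip.snapshot('scene')
cv2.imwrite('pics/side3.png',a);cv2.imwrite('pics/scene3.png',b)
cv2.imwrite('pics/w3.png',np.vstack([np.hstack([cv2.resize(im,(400,300)),cv2.resize(a[120:330,170:450],(400,300))]),np.hstack([cv2.resize(b[80:290,170:450],(400,300)),cv2.resize(b[230:350,270:430],(400,300))])]))
E
```

```text
3.175 [ 0.52964662 -0.04039712  0.38679442] 0.24744180328243615
```

View pics/w3.png

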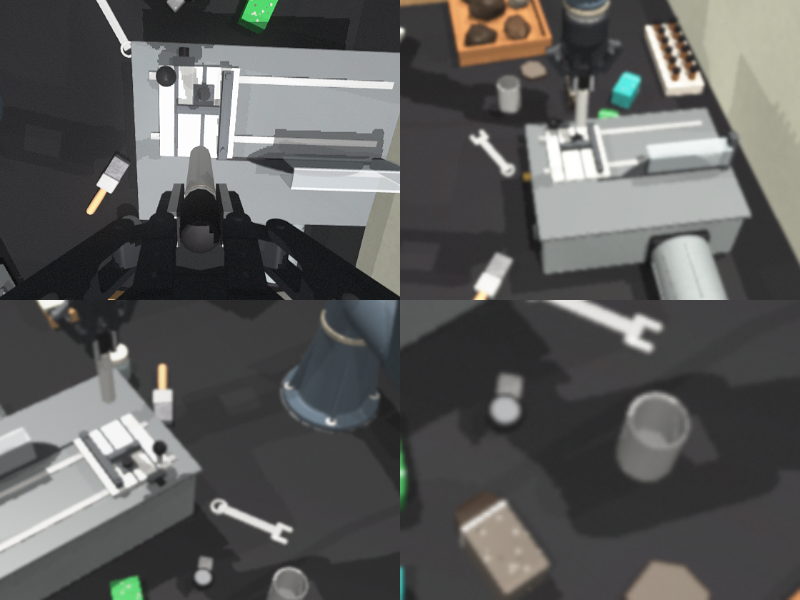

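arm_command:
  rows:
    - [[-10, 30, 0], 0, 1]
    - [[-18, 45, 0], 0, 1]
    - [[-18, 45, 0], 0, 1]
    - [[-18, 45, 0], 0, 1]
    - [[-18, 45, 0], 0, 1]
    - [[-18, 45, 0], 0, 1]
    - [[-10, 25, 0], 0, 1]
    - [[0, 0, 0], 0, 1]
    - [[0, 0, 0], 0, 1]

```text
t: 4.45
tcp_pos: [0.4177, 0.2395, 0.3822]
tool_rot: [0.707, 0.707, -0.001, -0.0]
force: [0.5, 0.2, -0.8]
finger_gap: 0.25
```

```bash
python3 - <<'E'
from h import *
from station import manip
import pickle
s=manip.sense(); print(s['t'],s['tcp_pos'],s['finger_gap'])
c=manip.get_calibration('wrist'); im=manip.snapshot('wrist'); cv2.imwrite('pics/w4.png',im); pickle.dump(c,open('w4.pkl','wb'))
E
```

```text
4.45 [0.41773794 0.239468   0.3822174 ] 0.24969834945709335
```

View pics/w4.png

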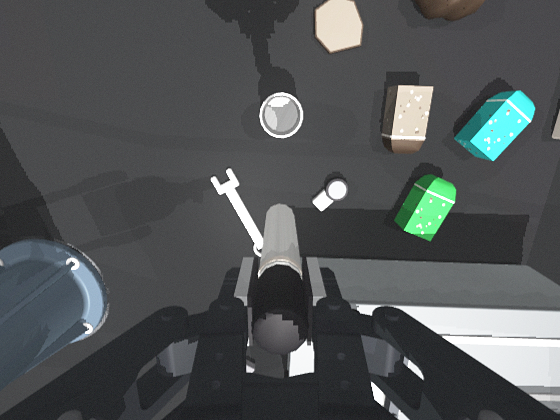

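```bash
python3 - <<'E'
from h import *
from station import manip
import pickle
c=pickle.load(open('w4.pkl','rb')); im=cv2.imread('pics/w4.png')
g=cv2.cvtColor(im[85:150,250:315],cv2.COLOR_BGR2GRAY)
m=(g>140).astype(np.uint8)
cs,_=cv2.findContours(m,cv2.RETR_EXTERNAL,cv2.CHAIN_APPROX_NONE); k=max(cs,key=len)
e=cv2.fitEllipse(k); print(e); u,v=e[0][0]+250,e[0][1]+85
print('cup rim',onz(c,u,v,.08), 'dia',[onz(c,u+e[1][0]/2*s,v,.08)[0] for s in(-1,1)])
sc=manip.get_calibration('scene');sd=manip.get_calibration('side')
print(tri((c,u,v),(sc,372,275),(sd,246,180)))
# block
cr=im[70:165,365:450]; cv2.imwrite('pics/w4b.png',cv2.resize(cr,None,fx=6,fy=6,interpolation=cv2.INTER_CUBIC))
E
```

```text
((30.816713333129883, 29.896875381469727), (42.96820831298828, 45.09624099731445), 2.208022356033325)
cup rim [0.42084372 0.30768274 0.08      ] dia [np.float64(0.3933729580994183), np.float64(0.44830824228369837)]
(array([0.41939032, 0.30388673, 0.07870044]), [0.004040524755433072, 0.003435772387802854, 0.002055937595098751])
```

View pics/w4b.png

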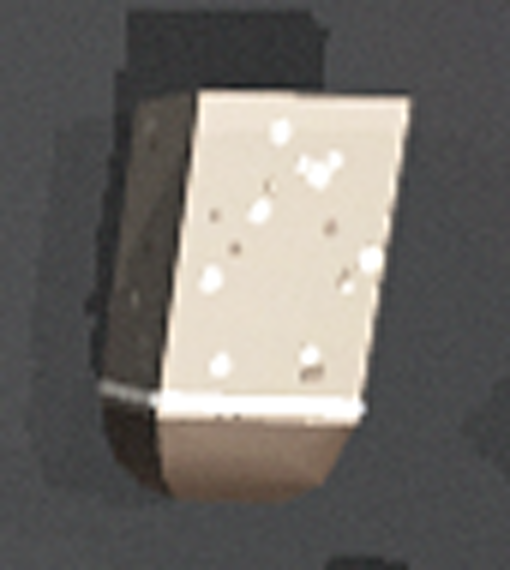

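arm_command:
  rows:
    - [[1, 30, 0], 0, 1]
    - [[2, 36, 0], 0, 1]
    - [[0, 0, -40], 0, 1]
    - [[0, 0, -50], 0, 1]
    - [[0, 0, -50], 0, 1]
    - [[0, 0, -28], 0, 1]
    - [[0, 0, 0], 0, 1]

```text
t: 5.38
tcp_pos: [0.4201, 0.3043, 0.213]
tool_rot: [0.708, 0.706, -0.003, -0.001]
force: [-0.1, 0.9, -0.4]
finger_gap: 0.248
```

```bash
python3 - <<'E'
from h import *
from station import manip
import pickle
s=manip.sense(); print(s['t'],s['tcp_pos'],s['finger_gap'])
im=manip.snapshot('wrist'); a=manip.snapshot('side');b=manip.snapshot('scene')
cv2.imwrite('pics/side5.png',a);cv2.imwrite('pics/scene5.png',b)
cv2.imwrite('pics/w5.png',np.vstack([np.hstack([cv2.resize(im,(400,300)),cv2.resize(a[90:240,150:350],(400,300))]),np.hstack([cv2.resize(b[200:350,270:470],(400,300)),cv2.resize(b[230:350,270:430],(400,300))])]))
c=pickle.load(open('w4.pkl','rb'))
P=[onz(c,*p,.046)[:2] for p in[(398,85.2),(433.5,86.3),(425.3,137.5),(391.7,136.7)]]
print(np.round(P,4)); P=np.array(P)
print('w',np.linalg.norm(P[1]-P[0]),np.linalg.norm(P[2]-P[3]),'ax',P[0]-P[3],P[1]-P[2],'end',(P[0]+P[1])/2)
E
```

```text
5.375 [0.42012268 0.30430097 0.21301987] 0.24807460281401555
[[0.5781 0.3454]
 [0.6259 0.344 ]
 [0.6241 0.2767]
 [0.5768 0.2777]]
w 0.047832888797233505 0.047339300246261345 ax [0.00136058 0.06762715] [0.00184692 0.06733457] end [0.60203787 0.34468653]
```

View pics/w5.png

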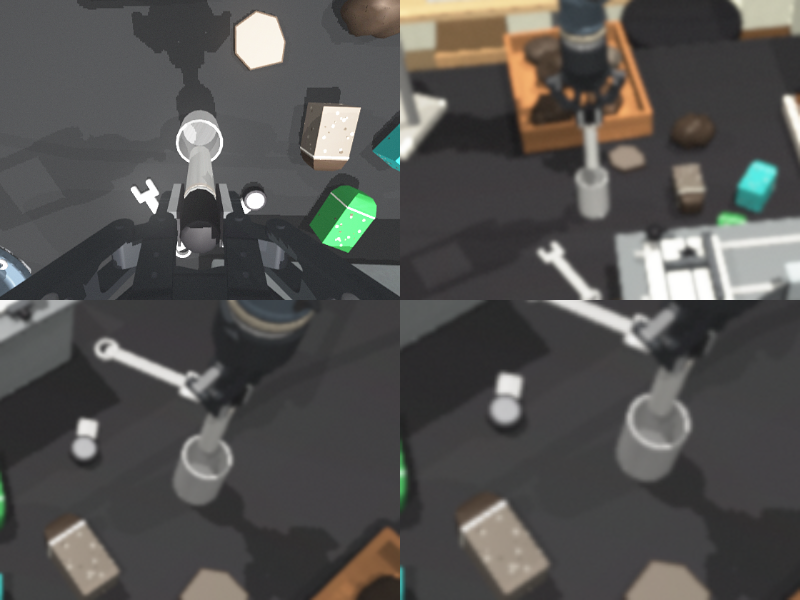

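arm_command:
  rows:
    - [[0, 1, -40], 0, 1]
    - [[0, 0, -35], 0, 1]
    - [[0, 0, -12], 0, 1]
    - [[0, 0, -8], 0, 1]
    - [[0, 0, 0], 0, 1]

```text
t: 6.15
tcp_pos: [0.4217, 0.3073, 0.1211]
tool_rot: [0.707, 0.707, 0.001, 0.0]
force: [0.1, 0.3, -0.2]
finger_gap: 0.247
```

```bash
python3 - <<'E'
from h import *
from station import manip
import pickle
s=manip.sense(); print(s['t'],s['tcp_pos'],s['finger_gap'],s['force'])
im=manip.snapshot('wrist'); a=manip.snapshot('side');b=manip.snapshot('scene')
cv2.imwrite('pics/w6.png',np.vstack([np.hstack([cv2.resize(im,(400,300)),cv2.resize(a[90:240,150:350],(400,300))]),np.hstack([cv2.resize(b[200:350,270:470],(400,300)),cv2.resize(b[230:350,270:430],(400,300))])]))
E
```

```text
6.15 [0.42166056 0.30732566 0.12105012] 0.24674488870284841 [ 0.13771574  0.33310545 -0.17330069]
```

View pics/w6.png

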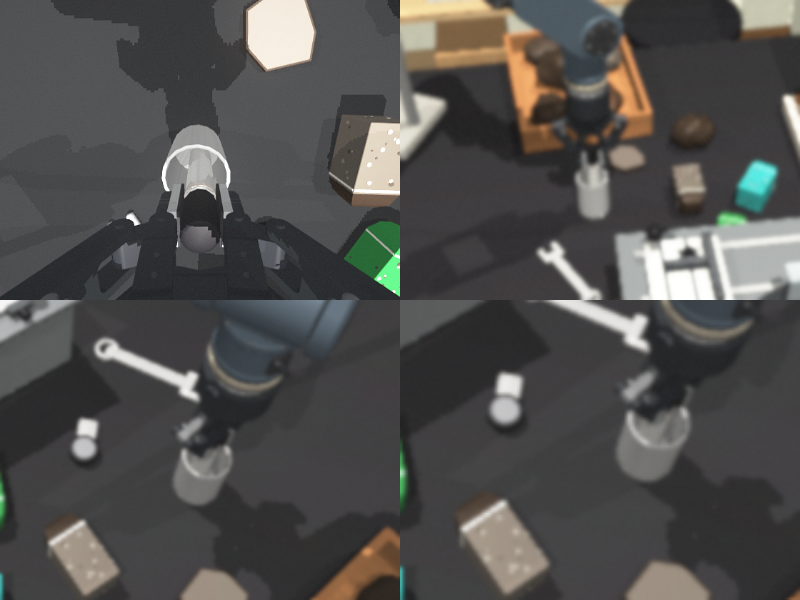

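arm_command:
  rows:
    - [[0, 0, -5], 0, 1]
    - [[0, 0, -3], 0, 1]
    - [[0, 0, 0], 0, 1]

```text
t: 6.68
tcp_pos: [0.4207, 0.307, 0.112]
tool_rot: [0.707, 0.707, -0.0, -0.0]
force: [0.1, 0.2, -0.4]
finger_gap: 0.252
```

arm_command:
  rows:
    - [[0, 0, -2], 0, 1]
    - [[0, 0, 0], 0, 0.4]
    - [[0, 0, 0], 0, 0.2]
    - [[0, 0, 0], 0, 0]
    - [[0, 0, 0], 0, -0.2]
    - [[0, 0, 20], 0, -0.2]
    - [[0, 0, 40], 0, -0.4]
    - [[0, 0, 50], 0, -0.6]
    - [[0, 0, 50], 0, -1]

```text
t: 7.8
tcp_pos: [0.4206, 0.3069, 0.2717]
tool_rot: [0.707, 0.707, -0.0, -0.0]
force: [0.4, 0.1, -0.3]
finger_gap: 0.982
```

```bash
python3 - <<'E'
from h import *
from station import manip
import pickle
s=manip.sense(); print(s['t'],s['tcp_pos'],s['finger_gap'],s['force'])
c=manip.get_calibration('wrist');pickle.dump(c,open('w7.pkl','wb'))
im=manip.snapshot('wrist'); a=manip.snapshot('side');b=manip.snapshot('scene')
cv2.imwrite('pics/w7w.png',im)
cv2.imwrite('pics/w7.png',np.vstack([np.hstack([cv2.resize(im,(400,300)),cv2.resize(a[90:240,150:350],(400,300))]),np.hstack([cv2.resize(b[200:350,270:470],(400,300)),cv2.resize(b[230:350,270:430],(400,300))])]))
E
```

```text
7.8 [0.42062482 0.30686231 0.27169054] 0.9819242758855331 [ 0.41389617  0.05641272 -0.27857647]
```

View pics/w7.png

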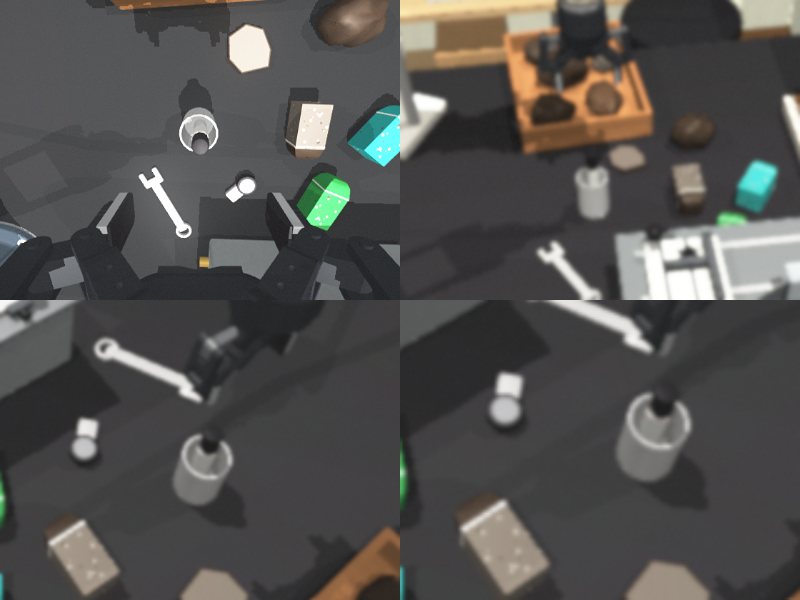

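```bash
python3 - <<'E'
from h import *
im=cv2.imread('pics/w7w.png')
a=cv2.resize(im[110:250,380:560],None,fx=4,fy=4,interpolation=cv2.INTER_CUBIC)
cv2.imwrite('pics/w7b.png',a)
cv2.imwrite('pics/w7f.png',cv2.resize(im[250:390,120:440],None,fx=2.5,fy=2.5))
E
```

```text
(no output)
```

View pics/w7b.png

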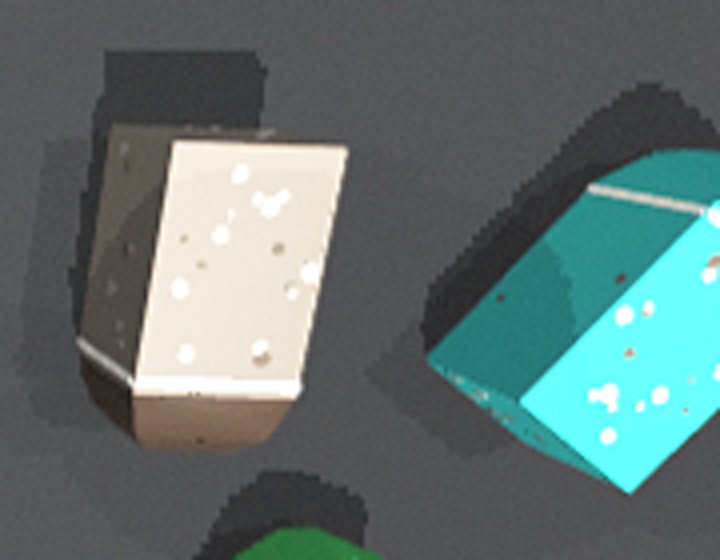

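View pics/w7f.png

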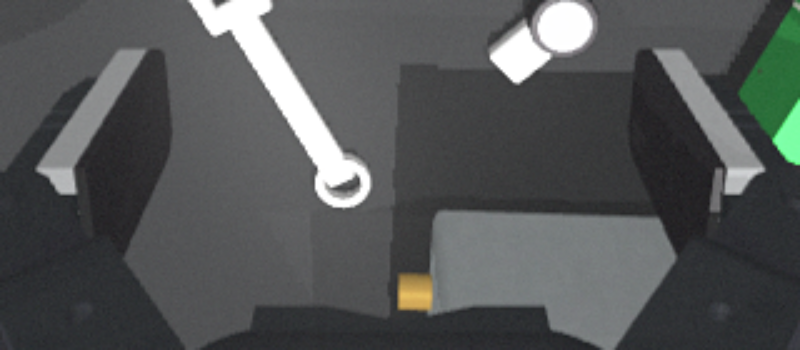

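```bash
python3 - <<'E'
from h import *
import pickle
c=pickle.load(open('w7.pkl','rb'));c4=pickle.load(open('w4.pkl','rb'));T=np.array([.42062,.30686,.27169])
for u,v,s in[(188.8,302,-1),(184,271,-1),(120+630/2.5,302,1),(120+638/2.5,271,1)]:
    o,d=ray(c,u,v); k=(T[0]+s*.0425-o[0])/d[0]; print('tip rel TCP',(o+d*k-T).round(4))
B=lambda x,y:(380+x/4,110+y/4)
p7=[B(173,142),B(348,149),B(300,395),B(135,392)]
p4=[(398,85.2),(433.5,86.3),(425.3,137.5),(391.7,136.7)]
for a,b in zip(p7,p4): print(np.round(onz(c,*a,.046),4),[np.round(z,4) for z in tri((c,*a),(c4,*b))])
for q in[(430,358),(245,530)]: print('others z=0/.046',onz(c,*B(*q),0).round(3),onz(c,*B(*q),.046).round(3))
E
```

```text
tip rel TCP [-0.0425 -0.0142 -0.0075]
tip rel TCP [-0.0425  0.0042 -0.0048]
tip rel TCP [ 0.0425 -0.0038  0.0083]
tip rel TCP [0.0425 0.0113 0.0084]
[0.5783 0.3452 0.046 ] [array([0.5778, 0.3453, 0.047 ]), array([0., 0.])]
[0.6259 0.3434 0.046 ] [array([0.6246, 0.3438, 0.0486]), array([0.0002, 0.0002])]
[0.6243 0.2736 0.046 ] [array([0.6184, 0.2774, 0.0576]), array([0.0006, 0.0006])]
[0.5768 0.2744 0.046 ] [array([0.5718, 0.2786, 0.059 ]), array([0.0006, 0.0006])]
others z=0/.046 [0.69  0.272 0.   ] [0.66  0.285 0.046]
others z=0/.046 [0.64  0.212 0.   ] [0.615 0.232 0.046]
```

arm_command:
  rows:
    - [[30, 0, 0], 0, -0.5]
    - [[50, 0, 0], -0.021, -0.5]
    - [[50, -1, 0], -0.021, -0.5]
    - [[40, 0, -20], 0, -0.5]
    - [[10, 0, -40], 0, -0.5]
    - [[0, 0, -50], 0, -0.5]
    - [[0, 0, -20], 0, -0.5]
    - [[0, 0, 0], 0, -0.5]
    - [[0, 0, 0], 0, -0.5]

```text
t: 9.07
tcp_pos: [0.6012, 0.3061, 0.1404]
tool_rot: [0.722, 0.692, 0.0, 0.0]
force: [0.6, -0.0, -0.3]
finger_gap: 0.751
```

```bash
python3 - <<'E'
from h import *
from station import manip
import pickle
s=manip.sense(); print(s['t'],s['tcp_pos'],s['tool_rot'],s['finger_gap'])
c=manip.get_calibration('wrist');pickle.dump(c,open('w8.pkl','wb'))
im=manip.snapshot('wrist'); cv2.imwrite('pics/w8.png',im)
E
```

```text
9.075 [0.60120553 0.3061344  0.14042167] [7.21784495e-01 6.92117847e-01 1.57655271e-04 5.35904497e-05] 0.7511000514694653
```

View pics/w8.png

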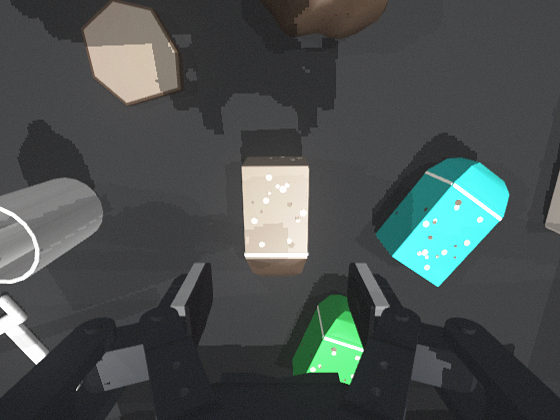

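```bash
python3 - <<'E'
from h import *
import pickle
c=pickle.load(open('w8.pkl','rb'))
for p in[(243,167),(309,167),(308,254),(245,255)]: print(onz(c,*p,.046).round(4))
E
```

```text
[0.5794 0.3448 0.046 ]
[0.6255 0.3428 0.046 ]
[0.6238 0.2763 0.046 ]
[0.5759 0.2775 0.046 ]
```

arm_command:
  rows:
    - [[0, 0, -40], 0, -0.5]
    - [[0, 0, -40], 0, -0.5]
    - [[0, 0, -20], 0, -0.5]
    - [[0, 0, -10], 0, -0.5]
    - [[0, 0, 0], 0, -0.5]
    - [[0, 0, 0], 0, 0]
    - [[0, 0, 0], 0, 0.5]
    - [[0, 0, 0], 0, 1]
    - [[0, 0, 0], 0, 1]
    - [[0, 0, 0], 0, 1]
  squeeze: 60

```text
t: 10.38
tcp_pos: [0.6011, 0.3065, 0.0321]
tool_rot: [0.722, 0.692, 0.001, -0.0]
force: [-2.9, 0.9, 7.2]
finger_gap: 0.548
```

arm_command:
  rows:
    - [[0, 0, 15], 0, 1]
    - [[0, 0, 35], 0, 1]
    - [[0, 0, 50], 0, 1]
    - [[0, 0, 50], 0, 1]
    - [[0, 0, 50], 0, 1]
    - [[0, 0, 45], 0, 1]
    - [[0, 0, 10], 0, 1]
    - [[0, 0, 0], 0, 1]

```text
t: 11.38
tcp_pos: [0.6004, 0.3057, 0.2844]
tool_rot: [0.722, 0.692, -0.001, -0.0]
force: [0.5, 0.2, -5.8]
finger_gap: 0.553
```

```bash
python3 - <<'E'
from h import *
from station import manip
import pickle
s=manip.sense(); print(s['t'],s['tcp_pos'],s['tool_rot'],s['finger_gap'],s['force'])
c=manip.get_calibration('wrist');pickle.dump(c,open('w9.pkl','wb'))
im=manip.snapshot('wrist'); cv2.imwrite('pics/w9.png',im)
E
```

```text
11.375 [0.60035023 0.30573632 0.28443887] [ 7.21808386e-01  6.92092685e-01 -5.66631754e-04 -2.17004580e-04] 0.5525504846478297 [ 0.51405086  0.21706276 -5.75801359]
```

View pics/w9.png

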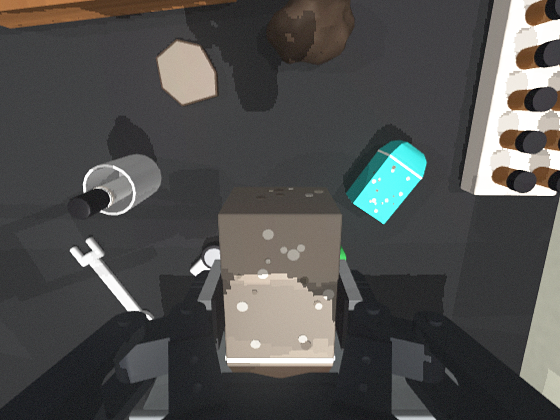

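```bash
python3 - <<'E'
from h import *
import pickle
c=pickle.load(open('w9.pkl','rb'));T=np.array([.60035,.30574,.28444])
for p in[(219,213),(341,213),(334,358),(226,358)]: print('top',(onz(c,*p,.2984)-T).round(4))
for p in[(226,190),(333,190)]: print('bot',(onz(c,*p,.2524)-T).round(4))
E
```

```text
top [-0.0192  0.0397  0.014 ]
top [0.0271 0.0378 0.014 ]
top [ 0.0251 -0.0297  0.014 ]
top [-0.0227 -0.0277  0.014 ]
bot [-0.024   0.0375 -0.032 ]
bot [ 0.0313  0.0352 -0.032 ]
```

arm_command:
  rows:
    - [[-5, -20, 0], 0, 1]
    - [[-8, -40, 0], 0, 1]
    - [[-8, -40, 0], 0, 1]
    - [[-8, -40, 0], 0, 1]
    - [[-8, -40, 0], 0, 1]
    - [[-8, -40, 0], 0, 1]
    - [[-8, -40, 0], 0, 1]
    - [[-8, -40, 0], 0, 1]
    - [[-8, -40, 0], 0, 1]
    - [[-4, -30, 0], 0, 1]
    - [[0, 0, 0], 0, 1]
    - [[0, 0, 0], 0, 1]

```text
t: 12.92
tcp_pos: [0.5267, -0.0639, 0.2841]
tool_rot: [0.722, 0.692, -0.001, -0.002]
force: [0.6, 0.4, -6.3]
finger_gap: 0.55
```

```bash
python3 - <<'E'
from h import *
from station import manip
import pickle
s=manip.sense(); print(s['t'],s['tcp_pos'],s['tool_rot'],s['finger_gap'],s['force'])
c=manip.get_calibration('wrist');pickle.dump(c,open('w10.pkl','wb'))
im=manip.snapshot('wrist'); cv2.imwrite('pics/w10.png',im); cv2.imwrite('pics/side10.png',manip.snapshot('side'));cv2.imwrite('pics/scene10.png',manip.snapshot('scene'))
E
```

```text
12.925 [ 0.52672945 -0.06392306  0.28408585] [ 7.22158424e-01  6.91725759e-01 -6.05399088e-04 -1.52260184e-03] 0.5499948496751517 [ 0.60553974  0.41061341 -6.2860892 ]
```

View pics/w10.png

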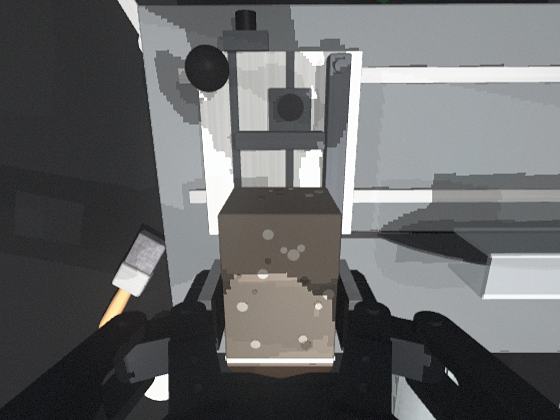

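View pics/side10.png

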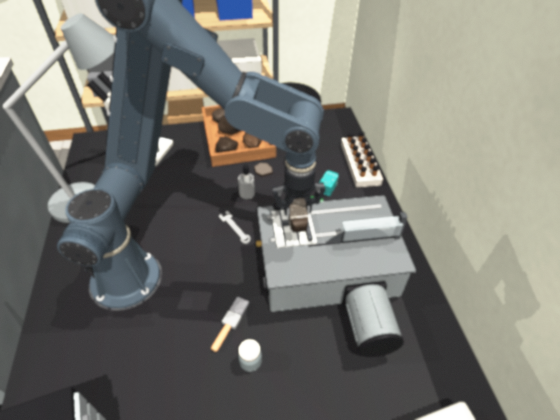

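```bash
python3 - <<'E'
from h import *
im=cv2.imread('pics/w10.png')
cv2.imwrite('pics/w10c.png',cv2.resize(im[40:250,190:370],None,fx=2.8,fy=2.8,interpolation=cv2.INTER_CUBIC))
E
```

```text
(no output)
```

View pics/w10c.png

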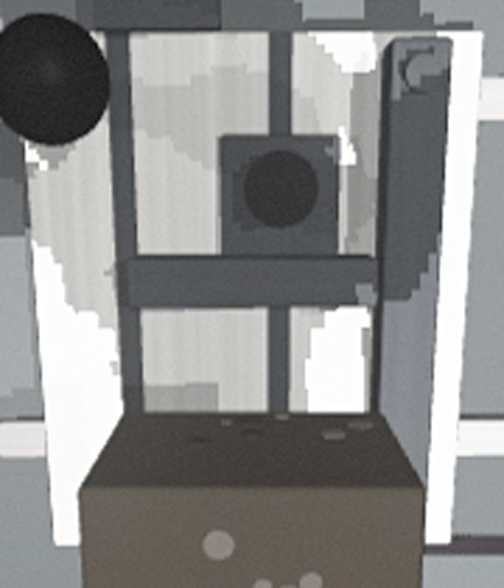

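```bash
python3 - <<'E'
from h import *
import pickle
c=pickle.load(open('w10.pkl','rb'))
W=lambda x,y:(190+x/2.8,40+y/2.8)
a=onz(c,*W(388,45),.188);b=onz(c,*W(382,305),.188);print('fence',a,b,(a-b)[0]/(a-b)[1])
a=onz(c,*W(450,45),.188);b=onz(c,*W(434,400),.188);print('fence R',a,b,(a-b)[0]/(a-b)[1])
a=onz(c,*W(128,306),.188);b=onz(c,*W(370,304),.188);print('es',a,b,(a-b)[1]/(a-b)[0])
a=onz(c,*W(81,490),.298);b=onz(c,*W(424,490),.298);print('blk end',a,b,(a-b)[1]/(a-b)[0])
for p in[(127,418),(380,418)]: print('bot',onz(c,*W(*p),.252))
E
```

```text
fence [0.56447251 0.04328623 0.188     ] [ 0.5631567  -0.01532378  0.188     ] 0.022450317819199834
fence R [0.57858551 0.04268406 0.188     ] [ 0.57642603 -0.03986876  0.188     ] 0.026158708858635846
es [ 0.50036537 -0.01293377  0.188     ] [ 0.56019402 -0.01495479  0.188     ] -0.033780182905076846
blk end [ 0.50743154 -0.02508596  0.298     ] [ 0.55410666 -0.02701772  0.298     ] -0.041387423637664296
bot [ 0.50751673 -0.02617778  0.252     ]
bot [ 0.55420556 -0.028121    0.252     ]
```

arm_command:
  rows:
    - [[0, 0, -25], 0.01, 1]
    - [[0, 0, -30], 0, 1]
    - [[0, 0, -15], 0, 1]
    - [[0, 0, -6], 0, 1]
    - [[0, 0, 0], 0, 1]

```text
t: 13.7
tcp_pos: [0.5284, -0.0639, 0.2096]
tool_rot: [0.718, 0.696, 0.0, 0.0]
force: [-0.3, -0.2, -5.6]
finger_gap: 0.55
```

arm_command:
  rows:
    - [[0, 0, -3], 0, 1]
    - [[0, 0, 0], 0, 1]

```text
t: 13.95
tcp_pos: [0.5282, -0.0641, 0.2068]
tool_rot: [0.718, 0.696, 0.0, 0.0]
force: [-0.7, 0.4, -6.6]
finger_gap: 0.548
```

arm_command:
  rows:
    - [[0, 0, -2], 0, 1]
    - [[0, 0, 0], 0, 1]

```text
t: 14.2
tcp_pos: [0.5279, -0.064, 0.2043]
tool_rot: [0.718, 0.696, -0.0, -0.0]
force: [-0.8, -1.0, -6.0]
finger_gap: 0.546
```

arm_command:
  rows:
    - [[0, 0, -2], 0, 1]
    - [[0, 0, 0], 0, 1]

```text
t: 14.45
tcp_pos: [0.5278, -0.0639, 0.2021]
tool_rot: [0.718, 0.696, -0.0, -0.0]
force: [-0.5, 1.1, -5.8]
finger_gap: 0.553
```

arm_command:
  rows:
    - [[0, 0, -1], 0, 1]
    - [[0, 0, 0], 0, 1]

```text
t: 14.7
tcp_pos: [0.528, -0.0639, 0.202]
tool_rot: [0.718, 0.696, 0.0, 0.0]
force: [-1.5, 0.3, 1.2]
finger_gap: 0.549
```

arm_command:
  rows:
    - [[0, 5, 0], 0, 1]
    - [[0, 4, 0], 0, 1]
    - [[0, 0, 0], 0, 1]

```text
t: 15.08
tcp_pos: [0.5292, -0.0551, 0.2021]
tool_rot: [0.718, 0.696, 0.001, 0.001]
force: [0.5, -2.6, 2.8]
finger_gap: 0.548
```

arm_command:
  rows:
    - [[0, 2, 0], 0, 1]
    - [[0, 0, 0], 0, 1]

```text
t: 15.32
tcp_pos: [0.5291, -0.0535, 0.2021]
tool_rot: [0.718, 0.696, 0.0, 0.001]
force: [1.3, -4.2, 4.6]
finger_gap: 0.548
```

arm_command:
  rows:
    - [[0, 1, 0], 0, 1]
    - [[0, 0, 0], 0, 1]

```text
t: 15.58
tcp_pos: [0.5291, -0.0531, 0.2021]
tool_rot: [0.718, 0.696, 0.0, 0.002]
force: [-0.4, -5.8, 4.9]
finger_gap: 0.549
```

arm_command:
  rows:
    - [[4, 0, 0], 0, 1]
    - [[4, 0, 0], 0, 1]
    - [[0, 0, 0], 0, 1]

```text
t: 15.95
tcp_pos: [0.5309, -0.0532, 0.2022]
tool_rot: [0.718, 0.696, -0.005, -0.003]
force: [-14.1, -9.0, 17.0]
finger_gap: 0.547
```

arm_command:
  rows:
    - [[2, 0, 0], 0, 1]
    - [[0, 0, 0], 0, 1]

```text
t: 16.2
tcp_pos: [0.5322, -0.0532, 0.2022]
tool_rot: [0.718, 0.696, -0.006, -0.004]
force: [-13.4, -9.1, 17.9]
finger_gap: 0.551
```

arm_command:
  rows:
    - [[1, 1, 0], 0, 1]
    - [[0, 0, 0], 0, 1]

```text
t: 16.45
tcp_pos: [0.533, -0.0532, 0.2022]
tool_rot: [0.717, 0.697, -0.007, -0.003]
force: [-15.2, -12.4, 18.6]
finger_gap: 0.551
```

```bash
python3 - <<'E'
from h import *
from station import manip
import pickle
s=manip.sense(); print(s['t'],s['tcp_pos'],s['tool_rot'],s['ft_torque'],s['force'])
c=manip.get_calibration('wrist');pickle.dump(c,open('w11.pkl','wb'))
im=manip.snapshot('wrist'); a=manip.snapshot('side');b=manip.snapshot('scene')
cv2.imwrite('pics/w11w.png',im)
cv2.imwrite('pics/w11.png',np.vstack([cv2.resize(im[60:300,140:440],(700,560))]))
cv2.imwrite('pics/w11s.png',np.hstack([cv2.resize(a[170:260,240:360],(400,300)),cv2.resize(b[110:215,190:330],(400,300))]))
E
```

```text
16.45 [ 0.53295213 -0.05319032  0.20218468] [ 0.71730517  0.69672184 -0.00651172 -0.0030925 ] [-1.75581102  2.44759857  0.10968514] [-15.19708815 -12.41282637  18.64965786]
```

View pics/w11.png

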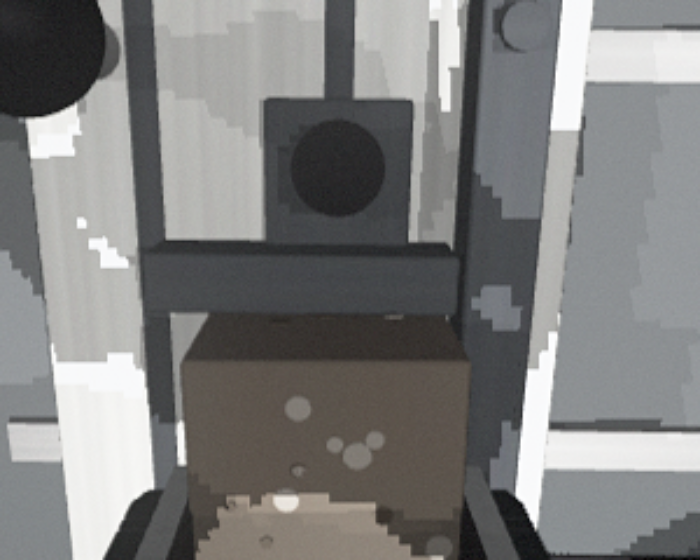

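View pics/w11s.png

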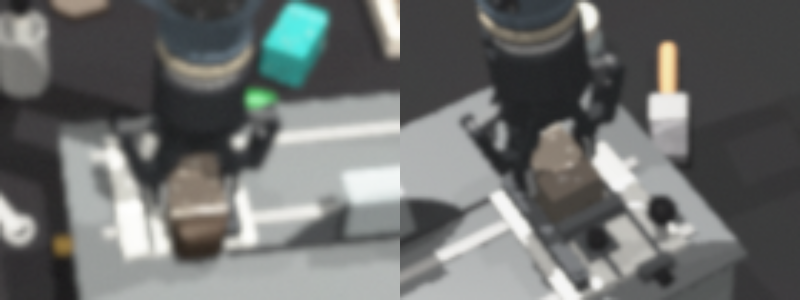

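```bash
python3 - <<'E'
from h import *
import pickle
c=pickle.load(open('w11.pkl','rb'))
W=lambda x,y:(140+x*300/700,60+y*240/560)
for n,p,z in[('blkTR',(468,360),.216),('blkTL',(184,362),.216),('botL',(212,316),.17),('botR',(447,320),.17),('fence',(476,60),.188),('fence',(466,295),.188),('es',(150,312),.188),('es',(455,312),.188)]: print(n,onz(c,*W(*p),z).round(4))
E
```

```text
blkTR [ 0.5595 -0.0154  0.216 ]
blkTL [ 0.5132 -0.0147  0.216 ]
botL [ 0.5103 -0.0192  0.17  ]
botR [ 0.5626 -0.0214  0.17  ]
fence [0.5642 0.0316 0.188 ]
fence [ 0.5636 -0.0114  0.188 ]
es [ 0.5012 -0.0133  0.188 ]
es [ 0.5616 -0.0148  0.188 ]
```

arm_command:
  rows:
    - [[0, -0.5, 1], 0, 1]
    - [[0, 0, 0], 0, 1]

```text
t: 16.85
tcp_pos: [0.5329, -0.0532, 0.2022]
tool_rot: [0.717, 0.697, -0.006, -0.004]
force: [-12.9, -10.7, 12.2]
finger_gap: 0.55
```

arm_command:
  rows:
    - [[1, 0, 0.5], 0, 1]
    - [[0, 0, 0], 0, 1]

```text
t: 17.1
tcp_pos: [0.5346, -0.0533, 0.2022]
tool_rot: [0.718, 0.696, -0.006, -0.003]
force: [-10.8, -10.9, 8.5]
finger_gap: 0.549
```

arm_command:
  rows:
    - [[1, 0, 0], 0, 1]
    - [[0, 0, 0], 0, 1]

```text
t: 17.35
tcp_pos: [0.5352, -0.0533, 0.2022]
tool_rot: [0.718, 0.696, -0.006, -0.004]
force: [-11.5, -11.1, 8.6]
finger_gap: 0.547
```

arm_command:
  rows:
    - [[1, 0, 0], 0, 1]
    - [[0, 0, 0], 0, 1]

```text
t: 17.6
tcp_pos: [0.5353, -0.0533, 0.2023]
tool_rot: [0.718, 0.696, -0.007, -0.004]
force: [-13.4, -11.7, 10.2]
finger_gap: 0.548
```

arm_command:
  rows:
    - [[1, 0, 0], 0, 1]
    - [[0, 0, 0], 0, 1]

```text
t: 17.85
tcp_pos: [0.5354, -0.0533, 0.2023]
tool_rot: [0.718, 0.696, -0.007, -0.005]
force: [-15.6, -12.6, 12.6]
finger_gap: 0.55
```

arm_command:
  rows:
    - [[1, 0, 0], 0, 1]
    - [[0, 0, 0], 0, 1]

```text
t: 18.1
tcp_pos: [0.5355, -0.0532, 0.2023]
tool_rot: [0.718, 0.696, -0.008, -0.006]
force: [-16.9, -12.4, 14.8]
finger_gap: 0.551
```

arm_command:
  rows:
    - [[1, 1, 0], 0, 1]
    - [[0, 1, 0], 0, 1]
    - [[0, 0, 0], 0, 1]
    - [[0, 0, 0], 0, 1]

```text
t: 18.6
tcp_pos: [0.5356, -0.0532, 0.2024]
tool_rot: [0.718, 0.696, -0.01, -0.005]
force: [-20.3, -17.7, 15.7]
finger_gap: 0.551
```

```bash
python3 - <<'E'
from h import *
from station import manip
import pickle
s=manip.sense(); print(s['t'],s['tcp_pos'],s['tool_rot'],s['ft_torque'],s['force'])
from scipy.spatial.transform import Rotation as Ro
print(Ro.from_quat(s['tool_rot']).as_matrix().round(4))
c=manip.get_calibration('wrist');pickle.dump(c,open('w12.pkl','wb'))
im=manip.snapshot('wrist'); a=manip.snapshot('side');b=manip.snapshot('scene')
cv2.imwrite('pics/w12w.png',im)
cv2.imwrite('pics/w12.png',np.vstack([cv2.resize(im[60:300,140:440],(700,560),interpolation=cv2.INTER_CUBIC)]))
cv2.imwrite('pics/w12s.png',np.hstack([cv2.resize(a[140:260,210:370],(400,300)),cv2.resize(b[240:330,310:430],(400,300))]))
E
```

```text
18.6 [ 0.53558331 -0.05316132  0.2024179 ] [ 0.71751042  0.69645256 -0.01021087 -0.00532681] [-2.62046366  3.33348084 -0.18766599] [-20.29027707 -17.70903304  15.72197796]
[[ 0.0297  0.9993 -0.0221]
 [ 0.9995 -0.0299 -0.0066]
 [-0.0072 -0.0219 -0.9997]]
```

View pics/w12.png

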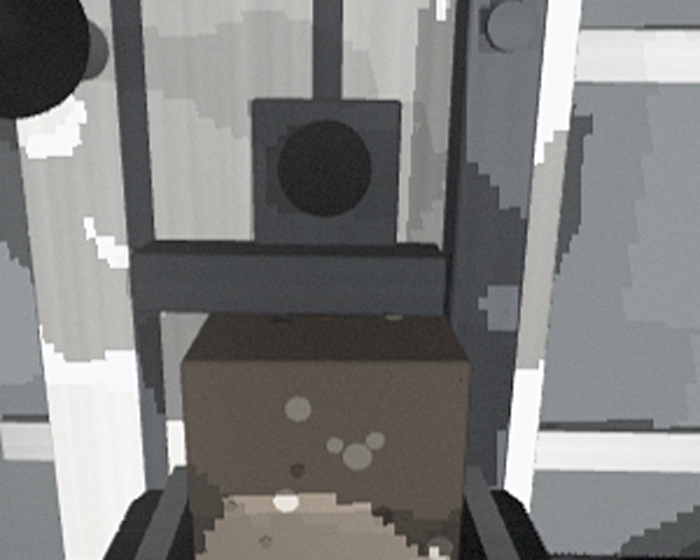

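View pics/w12s.png

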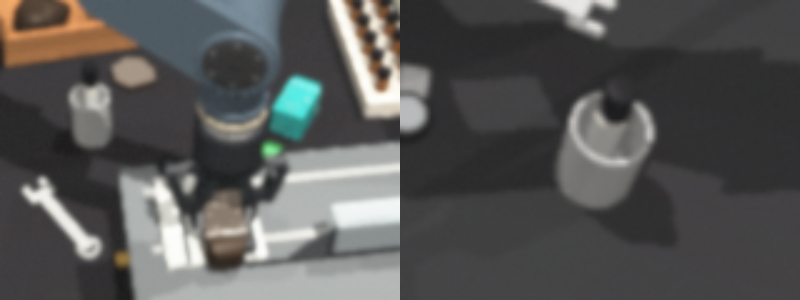

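```bash
python3 - <<'E'
from h import *
import pickle
c=pickle.load(open('w12.pkl','rb'))
W=lambda x,y:(140+x*300/700,60+y*240/560)
for n,p,z in[('blkTR',(469,361),.216),('blkTL',(184,362),.216),('fence',(467,60),.188),('fence',(452,300),.188),('fenceR',(545,30),.188),('fenceR',(500,420),.188),('es',(136,312),.188),('es',(445,312),.188)]: print(n,onz(c,*W(*p),z).round(4))
E
```

```text
blkTR [ 0.5624 -0.0155  0.216 ]
blkTL [ 0.5159 -0.0147  0.216 ]
fence [0.5651 0.0317 0.188 ]
fence [ 0.5634 -0.0123  0.188 ]
fenceR [0.5787 0.0362 0.188 ]
fenceR [ 0.5739 -0.0381  0.188 ]
es [ 0.5008 -0.0133  0.188 ]
es [ 0.5621 -0.0148  0.188 ]
```

arm_command:
  rows:
    - [[0, 0, 0], 0, 1]
    - [[0, 0, 0], 0, 1]
    - [[0, 0, 0], 0, 1]
    - [[0, 0, 0], 0, 1]

```text
t: 19.25
tcp_pos: [0.5356, -0.0532, 0.2024]
tool_rot: [0.718, 0.696, -0.01, -0.005]
force: [-21.1, -18.6, 16.0]
finger_gap: 0.549
```

```bash
python3 - <<'E'
from station import manip
s=manip.sense(); print(s['t'],s['tcp_pos'],s['force'],s['finger_gap'])
print(manip.sign_off())
E
```

```text
19.25 [ 0.53555838 -0.053175    0.20238747] [-21.10650145 -18.61897838  16.02182552] 0.5485906977379261
the job is handed in; nothing more can be done
None
```

I stood the marker in the steel cup and let go of it. Then I gripped the grey sawn block, set it on the carriage with its crusted end towards the blade, and pushed it against the end stop and the back fence. I handed in at t = 19.25 s, still gripping and pressing; no verdict is reported.

**Last checks**
- **Cup and marker:** the last picture shows the cup upright with the marker standing in it, leaning a little.
- **Seat:** the block's edges measured within about 1 mm of both contact faces.
- **Push:** the wrist reads about 21 N towards the back fence, 19 N towards the end stop and 16 N down. The tool position held steady over the last half second. The force on each fence itself is not measured; allowing for friction, I estimate at least 6 N on the back fence and 3 N on the end stop.

**Disagreements**
- **Saw angle:** my estimates ranged from -0.02 to -0.055 rad. The tool ended at -0.03, so squareness is only known to about 0.02 rad.
- **Tilt:** the gripper leans about 0.02 rad under the push, and the block may lean with it (limit 0.05).
- **Second-view checks:** the coarse scene and side view of the cup was 4–8 mm off the wrist camera's fit, so I used the wrist value. The block's white-line corners came out too high, so I used its sawn-end corners, which agreed at 47–49 mm.

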